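Fit the long battery pack into the rover's bay

TASK

The rover chassis on the bench needs its battery: draw the long pack out of the two-bay charger and slide it into the bay under the rover's upper deck, right way up and with its narrow nose going in first, all the way until the nose meets the stop, then let go of it. The charger holds the pack by its tail and the rover leaves only its tail end showing, so you will have to put it down and take it again nearer the tail. Leave the short pack in the charger as it is.

Things in the scene. Friction and masses are not known exactly. Their poses are not given: they have to be found in the camera images.
- long_pack: Long battery pack, black and grey: block 115 long x 36 wide x 30 high plus a narrower nose (15 long x 20 wide x 20 high, two brass strips) at one end, 130 overall, under 0.4 kg. Origin on its underside at the tail end (flat end), mid-width; x from tail to nose, z up. Starts in one of the charger's bays, tail inside, 70 to 85 mm showing.
- long_pack_nose (a point): Centre of the long pack's nose tip: 130 mm along the pack's x from its origin and 15 mm above its underside.
- short_pack: The short pack, to be left alone: same section, nose and axes, but 90 mm overall. It lies in the charger's other bay, 30 to 45 mm showing.
- charger: Fixed two-bay desk charger, grey, 150 (x) x 190 (y) x 56 high. Origin: centre of its underside, z up. The packs lie on its 8 mm base plate. The hood covers x = 0 to 75; the mouths (x = 0) look to -x over an open apron, x = -75 to 0. Bays along x at y = +48 and -48, each 46 wide, 36 high and 60 deep (all mm). A pack leaves straight along -x.
- rover: Fixed aluminium two-deck rover chassis, 240 long (x) x 150 wide, front wheels on. Origin: centre of its footprint at table height; x forward, into the battery bay; z up. Lower deck top 24 mm up; its rear, x = -120 to -60, is an open loading tongue. Upper deck, from x = -60 on: underside 61, top 65 mm up; a board on it from x = 35 on reaches 84.
- rover_mouth (a point): Middle of the bay's mouth on the lower deck's top: rover x = -60 mm, y = 0, z = 24 mm. The mouth is about 56 mm wide here and narrows over 22 mm to a channel 42 mm wide; 37 mm clear height.
- rover_stop (a point): Foot of the stop wall at the inner end of the bay, under the upper deck: 70 mm beyond the mouth (rover x = +10 mm, y = 0, z = 24 mm). A pack fully home has its nose tip against it and its tail end level with the tongue's rear edge, 60 mm outside the mouth.
Not all that is in view belongs to the job. What is shaped like the long_pack but orange is not meant. What is shaped like the charger but turquoise is not meant.

How it is judged:
By the outcome, as a careful person would: the job done as asked, in the order asked, and still so for the second after the job is handed in, with the robot touching nothing.
It also fails if it takes over 54 s, if anything falls off the work surface, if the arm or the gripper's body presses on something with over 40 N, if the wrist force passes 120 N, or if a joint passes its speed limit or range.

ROBOT

A 7-joint arm with a two-finger parallel gripper is mounted at the origin on the work surface. World frame = base frame: x ahead of the robot, y to its left, z up, the work surface at z = 0. Lengths are in m, angles in rad, forces in N, time in s.
With the tool pointing down it reaches from about 0.425 to 0.925 m from the base axis. Payload 6.8 kg.
Tool frame: the origin (TCP) lies at the very end of the fingers, on their centre line; the grasp point (between the pads) lies manip.hold_point_z behind it (manip.hold_point_z is the distance from the TCP to the grasp point, in m); z points along the fingers, y is the direction in which the jaws open and shut (so a half turn about z gives the same grasp; the last joint's range is limited). The gripper opens to 88 mm and grips with 3 to 60 N. Pads are 20 mm wide; open, the fingers measure 115 mm over their backs; the gripper's body (75 mm by 178 mm) begins 61 mm behind the grasp point.
Start: joints at [-1.39, 0.477, 0.022, 1.555, -0.011, 1.109, -0.083], TCP at [0.192, 0.647, 0.223] pointing down, gripper open.
Joint ranges: [-2.96, 2.96], [-0.34, 2.1], [-1.41, 1.46], [0.24, 2.44], [-1.37, 4.51], [0.17, 1.92], [-2.96, 2.96]. Speed limits (rad/s): [2.39, 2.39, 3.14, 3.14, 3.14, 3.14, 3.14].

INTERFACE

Orientations are given as a unit quaternion [w, x, y, z].
In Python, from workcell import telemetry, imaging, manip, look_for, tip_of gives the robot as it stands. The module is installed in compiled form; this text tells all that it offers.
- The arm moves only by the tool servo_tool, never from a script. Its argument "plan" is a list of rows, each an object with "rot": the turn, a rotation vector about the tool's x, y, z in degrees, a list of three; "xyz": the shift along the tool's x, y, z in cm, a list of three; "hand": the closure, from 0 (fully open) to 1 (shut). A call has 1 to 12 rows; each row shifts and turns the commanded pose from where the row before left it, along the tool's axes as they then stand; what a row does not reach is not made up. A row lasts 1/8 s, in which the tool goes at most 62.5 mm and 10.7 degrees, less where a joint would pass 70% of its speed; a pose out of reach is approached as far as the arm can. A call with a gripper value outside its range is refused whole. The fingers move at their own pace and stop on an object; "newtons" is the grip in N (left out, the last holds). Time passes only in rows, so rows that do not move let the fingers close. It gives the time, the measured TCP pose, the force and the opening at its end, in the units of the state.
- telemetry.observe(): the state, without advancing time (a new reading comes with each control period).
- imaging.capture(name): name is "scene" or "side" or "wrist"; returns a dict with "img" (400x640x3 uint8, red, green, blue), "range_z" (400x640 float32, m along the optical axis (not along the pixel's ray), 0 where there is no reading), "fx", "fy", "cx", "cy" (pixels), "D" ([k1, k2, p1, p2, k3] as OpenCV has them; the pictures are not rectified), "world_from_camera" (4x4, takes a point from camera to world coordinates). Camera axes: x right, y up, looking along -z (the intrinsics and any distortion apply to the point x, -y, -z); pixel columns grow to the right and rows downward; lengths in m; the calibration is good to about 2 mm. A picture is of the moment at which its call begins.
- manip.sign_off(): hands the job in, once; it reports no verdict.
Trained networks look in a picture, given as the dict that the camera call returned (one of the last four; its "shot" number tells which), for a name from the list of things; names that differ only in an ending like _2 or _b are one class to them, and where a whole thing is asked for, a point or a joint stands for the part that bears it (a point fixed in the world has none). Each returns a list of dicts, best first, with "confidence" (0 to 1); they miss things now and then, are a little off and sometimes report something else, mostly with a low value. They report only what shows in the picture. A call takes as long as a camera call. They do not tell look-alikes from the thing itself.
- look_for(picture, label): "pixel" ([column, row] in pixels, amid what is visible of it).
- tip_of(picture, label): "pixel" ([column, row] in pixels: a listed point, or the origin of a listed thing).
The state is a dict: "t": time; "joint_positions": joint angles; "dq": joint speeds; "joint_efforts": joint torques, N m; "tcp_pos": TCP position; "orientation": TCP orientation; "contact_force": force on the tool from outside, world axes, zero at the start; "moment": the same for the moment, N m; "gripper_width": finger opening in m.
Only numpy, scipy, OpenCV 4.12 (cv2) and the standard library are available. Lean on these libraries where they do the work, as an engineer would, in place of code of your own. Each camera call takes 0.05 s, during which the arm holds its last target. There are 200 camera calls.

## Working session

There is one attempt and no reset: what is moved stays moved. The work goes in short steps, Python scripts to look and compute and a tool call to move; the robot and the scene stay as the last step left them, time stands still between calls to the robot, and variables do not carry over. Pictures are saved under pics/ and viewed, about 8 in all and at most 12, crops included, and the job is handed in when it is done.

Besides the shell and the picture viewer there is one more tool, called after ">>>" as name([rows], argument=value, ...), one row to a line, values as JSON. servo_tool: Moves the arm, as the interface text tells. Its arguments: {"type":"object","properties":{"plan":{"type":"array"},"newtons":{"type":"number"}},"required":["plan"]}

```bash
mkdir -p pics; cat > h.py <<'E'
import numpy as np, cv2
from workcell import telemetry, imaging, manip, look_for, tip_of
def cloud(c):
    h,w=c["range_z"].shape
    u,v=np.meshgrid(np.arange(w),np.arange(h))
    return px2w(c,np.stack([u,v],-1).reshape(-1,2).astype(float),c["range_z"].reshape(-1)).reshape(h,w,3)
def px2w(c,px,z):
    K=np.array([[c["fx"],0,c["cx"]],[0,c["fy"],c["cy"]],[0,0,1]])
    n=cv2.undistortPoints(np.asarray(px,float).reshape(-1,1,2),K,np.array(c["D"],float)).reshape(-1,2)
    z=np.asarray(z,float).reshape(-1)
    p=np.stack([n[:,0]*z,-n[:,1]*z,-z],1)
    T=np.array(c["world_from_camera"]); P=p@T[:3,:3].T+T[:3,3]
    P[z==0]=np.nan
    return P
def save(c,name,crop=None,s=1):
    im=c["img"][:,:,::-1]
    if crop: a,b,x,y=crop; im=im[b:y,a:x]
    cv2.imwrite("pics/"+name,cv2.resize(im,None,fx=s,fy=s,interpolation=cv2.INTER_CUBIC))
E
python3 - <<'E'
from h import *
print(manip.hold_point_z, telemetry.observe())
ims=[]
for n in ["scene","side","wrist"]:
    c=imaging.capture(n); P=cloud(c); np.savez(n+".npz",P=P,img=c["img"]); ims.append(c["img"])
    print(n,np.array(c["world_from_camera"]).round(3).tolist())
    for l in ["long_pack","short_pack","charger","rover","long_pack_nose","rover_mouth","rover_stop"]:
        for f in (look_for,tip_of):
            try:
                for r in f(c,l)[:3]:
                    u,v=map(int,np.round(r["pixel"])); 
                    print(f.__name__,l,(u,v),round(r["confidence"],2),P[min(v,399),min(u,639)].round(3))
            except Exception as e: print(f.__name__,l,e)
    save(c,n+"0.png",s=1.25)
E
```

```text
0.0187 {'t': 0.0, 'joint_positions': array([-1.39007242,  0.47776795,  0.02231568,  1.5564393 , -0.011515  ,
        1.10924989, -0.08311125]), 'dq': array([ 0.00015455,  0.00072269, -0.0008104 , -0.00131564,  0.00235192,
       -0.00021426,  0.00024907]), 'joint_efforts': array([-4.72931151e-04, -5.82847238e+01,  1.53487008e+00, -2.72614163e+01,
       -5.42817498e-02,  1.67693663e-02,  1.43855777e-04]), 'tcp_pos': array([0.19208508, 0.64648262, 0.22170792]), 'orientation': array([-7.37053801e-05,  1.43898029e-01,  9.89592140e-01, -8.65371539e-04]), 'contact_force': array([-0.14030039, -0.3936041 ,  0.10154993]), 'moment': array([ 0.03544024,  0.00305955, -0.03582493]), 'gripper_width': 0.08792543722903017}
scene [[0.304, -0.662, 0.685, 1.118], [0.953, 0.216, -0.214, -0.267], [-0.006, 0.718, 0.696, 0.71], [0.0, 0.0, 0.0, 1.0]]
call long_pack (186, 206) 0.71 [ 0.354 -0.333  0.03 ]
call long_pack (192, 226) 0.86 [ 0.447 -0.325  0.054]
call short_pack (219, 278) 0.55 [ 0.587 -0.292  0.037]
call charger (196, 270) 0.78 [ 0.569 -0.33   0.055]
call charger (376, 162) 0.77 [0.37  0.132 0.0
[... 1204 characters left out ...]
218, 323) 0.75 [0.53  0.291 0.073]
call rover (324, 138) 0.65 [ 0.534 -0.312  0.042]
call rover (226, 319) 0.67 [0.523 0.277 0.067]
call long_pack_nose (338, 150) 0.66 [ 0.482 -0.278  0.039]
call long_pack_nose (399, 153) 0.56 [ 0.323 -0.326  0.032]
call long_pack_nose (425, 151) 0.93 [ 0.259 -0.401 -0.003]
call long_pack_nose (336, 163) 0.64 [ 0.476 -0.241  0.024]
call rover_mouth (216, 325) 0.77 [0.532 0.296 0.073]
call rover_mouth (238, 288) 0.93 [0.532 0.212 0.065]
call rover_stop (219, 326) 0.93 [0.529 0.293 0.066]
call rover_stop (222, 316) 0.94 [0.532 0.275 0.067]
wrist [[0.286, -0.918, -0.274, 0.116], [0.958, 0.273, 0.083, 0.669], [-0.001, -0.286, 0.958, 0.383], [0.0, 0.0, 0.0, 1.0]]
```

View pics/scene0.png

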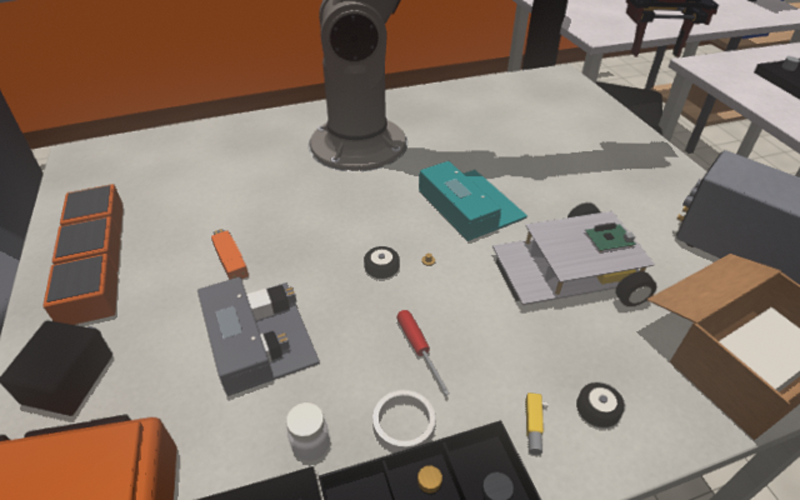

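View pics/side0.png

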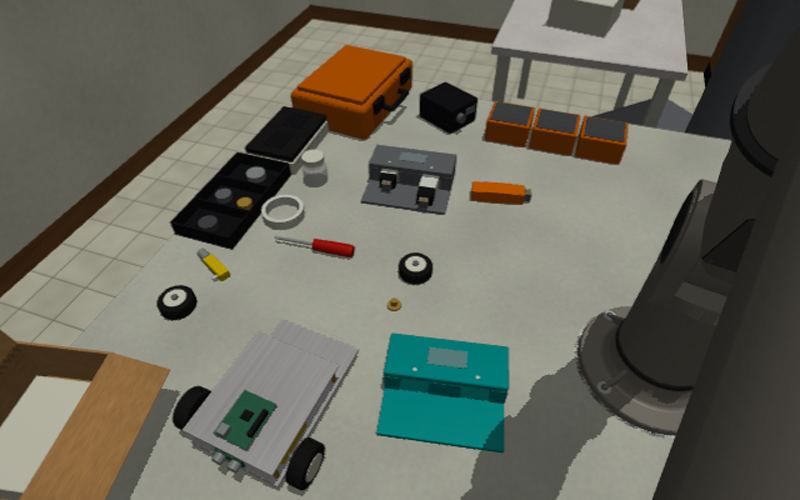

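Candidates for the long pack, in unscaled pixels:
- The grey/black pack in the grey charger's bay nearer the robot, nose at scene (234,235). It shows more of its length than its neighbour at (222,275).
- The orange look-alike, loose at scene (186,206).
- The short pack in the other bay, scene (222,275).

The grey charger is at scene (205,270) and the turquoise look-alike is at (376,162). The rover's tongue is at scene (415,215). By the description, I choose the pack with its nose at (234,235).

```bash
python3 - <<'E'
from h import *
def rect(P,name):
    r=cv2.minAreaRect((P[:,:2]*1000).astype(np.float32)); b=cv2.boxPoints(r)
    print(name,len(P),"c",np.round(r[0],1),"size",np.round(r[1],1),"ang",round(r[2],2),"corners",b.round(0).tolist())
for n in ["scene","side"]:
    d=np.load(n+".npz"); P=d["P"].reshape(-1,3); P=P[~np.isnan(P[:,0])]
    print(n)
    ch=P[(abs(P[:,0]-.51)<.14)&(P[:,1]>-.42)&(P[:,1]<-.2)]
    rect(ch[(ch[:,2]>.052)&(ch[:,2]<.06)],"hood")
    for z0,z1,nm in [(.035,.042,"packtops"),(.030,.0345,"nosetops")]:
        q=ch[(ch[:,2]>z0)&(ch[:,2]<z1)]
        for s,g in (("lo",q[q[:,0]<.53]),("hi",q[q[:,0]>.53])):
            if len(g)>5: 
                print(nm,s,len(g),np.percentile(g*1000,[3,50,97],axis=0).round(0).tolist())
    rv=P[(abs(P[:,0]-.55)<.2)&(P[:,1]>.05)&(P[:,1]<.42)]
    rect(rv[abs(rv[:,2]-.065)<.003],"deck"); 
    q=rv[abs(rv[:,2]-.024)<.003]; print("tongue",len(q),np.percentile(q*1000,[3,50,97],axis=0).round(0).tolist())
    g=np.load(n+".npz")["img"]
# crop for check
c=np.load("side.npz")["img"]
save({"img":c},"crop1.png",(280,100,440,180),5)
E
```

```text
scene
hood 2794 c [ 529.6 -349.7] size [191.9  75.9] ang 6.32 corners [[430.0, -323.0], [438.0, -398.0], [629.0, -377.0], [621.0, -301.0]]
packtops lo 359 [[458.0, -315.0, 35.0], [476.0, -287.0, 37.0], [494.0, -258.0, 40.0]]
packtops hi 255 [[555.0, -371.0, 35.0], [582.0, -303.0, 37.0], [626.0, -287.0, 41.0]]
nosetops lo 117 [[374.0, -341.0, 30.0], [479.0, -267.0, 32.0], [495.0, -242.0, 34.0]]
nosetops hi 143 [[558.0, -373.0, 30.0], [586.0, -291.0, 32.0], [627.0, -271.0, 34.0]]
deck 3249 c [554.4 280.9] size [183.3 221.9] ang 84.71 corners [[435.0, 200.0], [656.0, 179.0], [673.0, 362.0], [452.0, 382.0]]
tongue 2026 [[414.0, 129.0, 21.0], [568.0, 178.0, 23.0], [627.0, 293.0, 26.0]]
side
hood 1114 c [ 529.8 -348.9] size [189.8  80.1] ang 5.34 corners [[432.0, -318.0], [439.0, -398.0], [628.0, -380.0], [621.0, -300.0]]
packtops lo 273 [[438.0, -326.0, 36.0], [476.0, -295.0, 38.0], [513.0, -256.0, 41.0]]
packtops hi 149 [[536.0, -316.0, 35.0], [571.0, -302.0, 38.0], [617.0, -277.0, 41.0]]
nosetops lo 97 [[371.0, -342.0, 30.0], [465.0, -312.0, 32.0], [522.0, -240.0, 34.0]]
nosetops hi 56 [[536.0, -314.0, 30.0], [569.0, -285.0, 33.0], [613.0, -269.0, 34.0]]
deck 6653 c [552.6 281.8] size [180.1 221.1] ang 84.55 corners [[434.0, 203.0], [654.0, 182.0], [671.0, 361.0], [451.0, 382.0]]
tongue 2031 [[466.0, 134.0, 22.0], [508.0, 169.0, 25.0], [615.0, 373.0, 27.0]]
```

View pics/crop1.png

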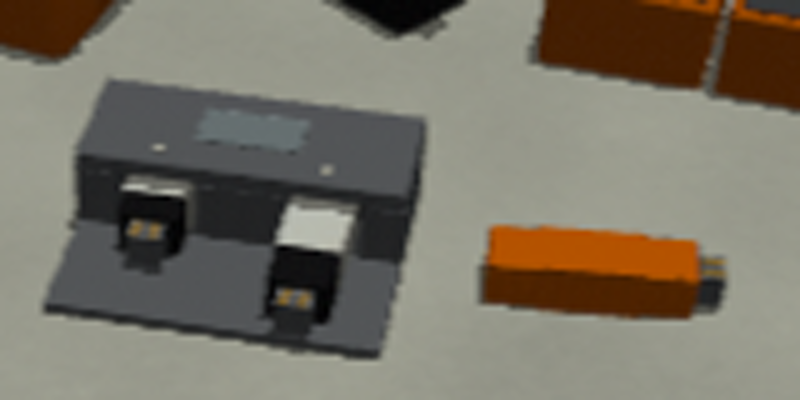

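Crop, in side pixels: the right-hand bay at (343,148) holds the grey pack showing a long grey top plus a nose. That is the long pack. The left bay at (308,143) shows only a short stub, the short pack. The orange one lies loose at (397,154). First move: turn the tool and go over the rover's tongue for a close measurement on the way.

>>> servo_tool([
  {"rot":[0,0,9.6],"xyz":[0,0,-1],"hand":0},
  {"rot":[0,0,9.6],"xyz":[0,0,-1],"hand":0},
  {"rot":[0,0,9.6],"xyz":[0,0,-1],"hand":0},
  {"rot":[0,0,9.6],"xyz":[0,0,-1],"hand":0},
  {"rot":[0,0,9.6],"xyz":[0,0,-1],"hand":0},
  {"rot":[0,0,9.6],"xyz":[0,0,-1],"hand":0},
  {"rot":[0,0,9.6],"xyz":[0,0,-1],"hand":0},
])

```text
t: 3.12
tcp_pos: [0.1922, 0.6471, 0.293]
orientation: [-0.0, 0.67, 0.743, 0.0]
contact_force: [-1.1, -1.0, -0.2]
gripper_width: 0.0882
```

>>> servo_tool([
  {"rot":[0,0,0],"xyz":[-4,2.4,-0.2],"hand":0},
  {"rot":[0,0,0],"xyz":[-4,2.4,-0.2],"hand":0},
  {"rot":[0,0,0],"xyz":[-4,2.4,-0.2],"hand":0},
  {"rot":[0,0,0],"xyz":[-4,2.4,-0.2],"hand":0},
  {"rot":[0,0,0],"xyz":[-4,2.4,-0.2],"hand":0},
  {"rot":[0,0,0],"xyz":[-4,2.4,-0.2],"hand":0},
  {"rot":[0,0,0],"xyz":[-4,2.4,-0.2],"hand":0},
  {"rot":[0,0,0],"xyz":[-4,2.4,-0.2],"hand":0},
  {"rot":[0,0,0],"xyz":[-4,2.4,-0.2],"hand":0},
  {"rot":[0,0,0],"xyz":[-4,2.4,-0.2],"hand":0},
  {"rot":[0,0,0],"xyz":[-4,2.4,-0.2],"hand":0},
  {"rot":[0,0,0],"xyz":[0,0,0],"hand":0},
])

```text
t: 4.62
tcp_pos: [0.5048, 0.2344, 0.3153]
orientation: [0.001, 0.67, 0.742, 0.0]
contact_force: [-0.3, 0.3, 0.6]
gripper_width: 0.0878
```

```bash
python3 - <<'E'
from h import *
c=imaging.capture("wrist"); P=cloud(c); np.savez("wr.npz",P=P,img=c["img"])
save(c,"wr.png",s=1.0)
z=P[...,2]
print(telemetry.observe()["joint_positions"].round(2))
for nm,lo,hi in [("deck",.060,.070),("tongue",.019,.029)]:
    m=(z>lo)&(z<hi); q=P[m]; print(nm,len(q),np.percentile(q*1000,[1,50,99],axis=0).round(0).tolist())
    r=cv2.minAreaRect((q[:,:2]*1000).astype(np.float32)); print(np.round(r[0],1),np.round(r[1],1),r[2],cv2.boxPoints(r).round(0).tolist())
E
```

```text
[-0.99  0.21  0.52  1.75 -0.11  1.2  -0.33]
deck 18178 [[453.0, 192.0, 61.0], [546.0, 281.0, 64.0], [661.0, 372.0, 66.0]]
[664.5 313. ] [437.6 220.4] 15.947982788085938 [[424.0, 359.0], [484.0, 147.0], [905.0, 267.0], [845.0, 479.0]]
tongue 6115 [[60.0, -113.0, 20.0], [560.0, 152.0, 23.0], [847.0, 324.0, 28.0]]
[480.6 142.1] [495.4 840. ] 83.11669921875 [[34.0, -54.0], [868.0, -154.0], [927.0, 338.0], [93.0, 438.0]]
```

View pics/wr.png

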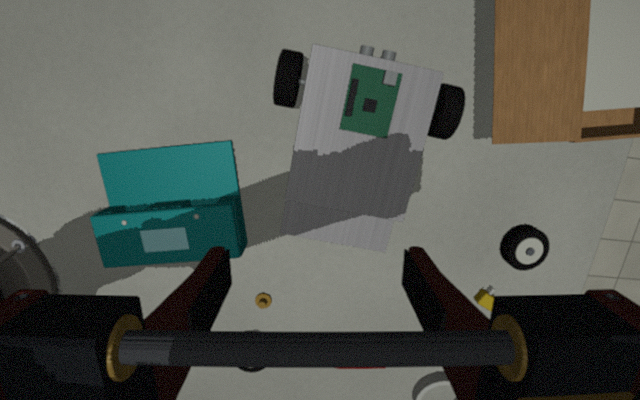

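The wrist view shows the rover at pixels (285–445, 40–250): tongue at the bottom (345,230), wheels and board at the top. I'll fit its axis now.

```bash
cat > fit.py <<'E'
from h import *
d=np.load("wr.npz"); P=d["P"]; m=np.zeros(P.shape[:2],bool); m[60:255,275:430]=1
z=P[...,2]
D=P[m&(z>.055)&(z<.070)]; T=P[m&(z>.015)&(z<.032)]
D=D[D[:,1]<.300]   # behind the wheels
A=np.vstack([D,T])
best=[]
def ext(v,b=0.5): return np.percentile(v,b),np.percentile(v,100-b)
for a in np.arange(80,90,.1):
    e=np.array([np.cos(np.radians(a)),np.sin(np.radians(a))]); n=np.array([-e[1],e[0]])
    lo,hi=ext(A[:,:2]@n); best.append((hi-lo,a,lo,hi))
w,a,lo,hi=min(best); e=np.array([np.cos(np.radians(a)),np.sin(np.radians(a))]); n=np.array([-e[1],e[0]])
print("ang",a,"width",w,"mid",(lo+hi)/2)
for nm,Q in (("D",D),("T",T)):
    s=Q[:,:2]@e; print(nm,len(Q),"along",np.percentile(s,[.5,2,98,99.5]).round(4),"lat",np.round(ext(Q[:,:2]@n),4),"z",np.median(Q[:,2]))
s0=np.percentile(D[:,:2]@e,.5)
print("mouth xy",s0*e+(lo+hi)/2*n)
print("tongue rear",np.percentile(T[:,:2]@e,.5)*e+(lo+hi)/2*n)
E
python3 fit.py
```

```text
ang 84.29999999999976 width 0.1483669335042731 mid -0.5211209957555893
D 10683 along [0.2454 0.247  0.3524 0.3571] lat [-0.5951 -0.4471] z 0.06369410990886415
T 3657 along [0.185  0.1859 0.2329 0.3716] lat [-0.5962 -0.4367] z 0.022777671435397218
mouth xy [0.54292077 0.19246266]
tongue rear [0.53692321 0.13237479]
```

>>> servo_tool([
  {"rot":[0,0,0],"xyz":[-4.5,-0.3,0.4],"hand":0},
  {"rot":[0,0,0],"xyz":[-4.5,-0.3,0.4],"hand":0},
  {"rot":[0,0,0],"xyz":[-4.5,-0.3,0.4],"hand":0},
  {"rot":[0,0,0],"xyz":[-4.5,-0.3,0.4],"hand":0},
  {"rot":[0,0,0],"xyz":[-4.5,-0.3,0.4],"hand":0},
  {"rot":[0,0,0],"xyz":[-4.5,-0.3,1],"hand":0.1},
  {"rot":[0,0,0],"xyz":[-4.5,-0.8,1],"hand":0.2},
  {"rot":[0,0,0],"xyz":[-4.5,-0.8,1],"hand":0.25},
  {"rot":[0,0,0],"xyz":[-4.5,-0.8,1],"hand":0.25},
  {"rot":[0,0,0],"xyz":[-4.5,-0.8,1.5],"hand":0.25},
  {"rot":[0,0,0],"xyz":[-4.5,-0.8,1.5],"hand":0.25},
  {"rot":[0,0,0],"xyz":[0,0,0],"hand":0.25},
])

```text
t: 6.18
tcp_pos: [0.4976, -0.2618, 0.2236]
orientation: [-0.001, 0.669, 0.743, -0.001]
contact_force: [0.4, 0.5, 0.7]
gripper_width: 0.0658
```

```bash
cat > fit2.py <<'E'
from h import *
c=imaging.capture("wrist"); P=cloud(c); z=P[...,2]; save(c,"wr2.png")
x,y=P[...,0],P[...,1]
near=(x>.41)&(x<.65)&(y>-.42)&(y<-.22)
H=P[near&(z>.050)&(z<.060)]
print("hood",len(H)); r=cv2.minAreaRect((H[:,:2]*1000).astype(np.float32)); print(np.round(r[0],1),np.round(r[1],1),r[2],cv2.boxPoints(r).round(0).tolist())
L=P[near&(z>.0335)&(z<.043)&(x<.52)]; r=cv2.minAreaRect((L[:,:2]*1000).astype(np.float32)); print("long top",len(L),np.round(r[0],1),np.round(r[1],1),r[2],np.median(L[:,2]),cv2.boxPoints(r).round(0).tolist())
N=P[near&(z>.026)&(z<.0345)&(x<.52)]; print("nose",len(N),np.percentile(N*1000,[2,50,98],axis=0).round(0).tolist())
E
python3 fit2.py
```

```text
hood 9625
[ 528.1 -350. ] [190.1  76.1] 5.9160614013671875 [[430.0, -322.0], [437.0, -398.0], [627.0, -378.0], [619.0, -302.0]]
long top 2338 [ 462.6 -296.5] [84.8 84. ] 28.067380905151367 0.036842408435509566 [[405.0, -279.0], [445.0, -354.0], [520.0, -314.0], [480.0, -240.0]]
nose 489 [[433.0, -323.0, 27.0], [471.0, -253.0, 32.0], [516.0, -241.0, 34.0]]
```

View pics/wr2.png

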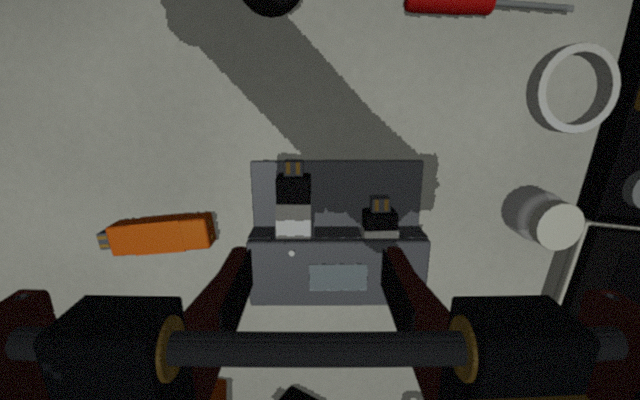

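The view shows the long pack at pixels (276–312, 160–237), aligned with the tool, and the short pack at (380,220). I'll measure the pack inside that window.

```bash
python3 - <<'E'
from h import *
c=imaging.capture("wrist"); P=cloud(c); m=np.zeros(P.shape[:2],bool); m[155:237,265:325]=1
z=P[...,2]; L=P[m&(z>.0345)&(z<.042)]; N=P[m&(z>.026)&(z<.0345)]
s=telemetry.observe(); p=s["tcp_pos"]; q=s["orientation"]
from scipy.spatial.transform import Rotation as R
Rt=R.from_quat([q[1],q[2],q[3],q[0]]).as_matrix()
def f(Q,n): 
    l=(Q-p)@Rt*100; print(n,len(Q),"tool cm 2/50/98%",np.percentile(l,[2,50,98],axis=0).round(2).tolist())
f(L,"block"); f(N,"nose")
r=cv2.minAreaRect((L[:,:2]*1000).astype(np.float32)); print(np.round(r[0],1),np.round(r[1],1),r[2])
M=np.array([.5245,-.312,.008]); ey=np.array([.994,.11,0]); print("mouth bay tool",((M-.048*ey)-p)@Rt*100)
E
```

```text
block 1976 tool cm 2/50/98% [[-5.58, -4.5, 18.6], [-2.52, -2.77, 18.75], [0.42, -1.05, 18.92]]
nose 449 tool cm 2/50/98% [[-5.73, -5.46, 19.0], [0.98, -2.55, 19.26], [2.08, 0.31, 19.76]]
[ 477.5 -286.4] [62.1 63.2] 6.171266078948975
mouth bay tool [-5.61596988 -2.88074742 21.62834745]
```

>>> servo_tool([
  {"rot":[0,0,0],"xyz":[-0.8,-0.55,3],"hand":0.25},
  {"rot":[0,0,0],"xyz":[-0.8,-0.55,3],"hand":0.25},
  {"rot":[0,0,0],"xyz":[-0.8,-0.55,3],"hand":0.25},
  {"rot":[0,0,0],"xyz":[-0.8,-0.55,3],"hand":0.25},
  {"rot":[0,0,0],"xyz":[-0.7,-0.55,3],"hand":0.25},
  {"rot":[0,0,0],"xyz":[0,0,2],"hand":0.25},
  {"rot":[0,0,0],"xyz":[0,0,2],"hand":0.25},
  {"rot":[0,0,0],"xyz":[0,0,1.8],"hand":0.25},
  {"rot":[0,0,0],"xyz":[0,0,0],"hand":0.25},
  {"rot":[0,0,0],"xyz":[0,0,0],"hand":0.25},
], newtons=25)

```text
t: 7.52
tcp_pos: [0.4761, -0.302, 0.0171]
orientation: [0.0, 0.668, 0.745, 0.0]
contact_force: [0.8, -0.3, -0.5]
gripper_width: 0.0659
```

>>> servo_tool([
  {"rot":[0,0,0],"xyz":[0,0,0],"hand":0.5},
  {"rot":[0,0,0],"xyz":[0,0,0],"hand":0.7},
  {"rot":[0,0,0],"xyz":[0,0,0],"hand":0.8},
  {"rot":[0,0,0],"xyz":[0,0,0],"hand":0.8},
  {"rot":[0,0,0],"xyz":[0,0,0],"hand":0.8},
  {"rot":[0,0,0],"xyz":[0,0,0],"hand":0.8},
])

```text
t: 8.28
tcp_pos: [0.476, -0.3017, 0.0169]
orientation: [0.0, 0.667, 0.745, 0.0]
contact_force: [0.3, 1.0, 4.2]
gripper_width: 0.0362
```

>>> servo_tool([
  {"rot":[0,0,0],"xyz":[0.3,0,-0.1],"hand":0.8},
  {"rot":[0,0,0],"xyz":[0.8,0,-0.1],"hand":0.8},
  {"rot":[0,0,0],"xyz":[1.2,0,0],"hand":0.8},
  {"rot":[0,0,0],"xyz":[1.5,0,0],"hand":0.8},
  {"rot":[0,0,0],"xyz":[1.5,0,0],"hand":0.8},
  {"rot":[0,0,0],"xyz":[1.5,0,0],"hand":0.8},
  {"rot":[0,0,0],"xyz":[1.2,0,0],"hand":0.8},
  {"rot":[0,0,0],"xyz":[0.5,0,-0.5],"hand":0.8},
  {"rot":[0,0,0],"xyz":[0,0,-1.5],"hand":0.8},
  {"rot":[0,0,0],"xyz":[0,0,-2.5],"hand":0.8},
  {"rot":[0,0,0],"xyz":[0,0,-3],"hand":0.8},
  {"rot":[0,0,0],"xyz":[0,0,-3],"hand":0.8},
])

```text
t: 9.78
tcp_pos: [0.4664, -0.2182, 0.1256]
orientation: [0.001, 0.668, 0.744, 0.0]
contact_force: [0.2, 0.3, -2.2]
gripper_width: 0.0355
```

>>> servo_tool([
  {"rot":[0,0,0],"xyz":[2,0.6,0],"hand":0.8},
  {"rot":[0,0,0],"xyz":[4,1.3,0],"hand":0.8},
  {"rot":[0,0,0],"xyz":[4,1.3,0],"hand":0.8},
  {"rot":[0,0,0],"xyz":[4,1.3,0],"hand":0.8},
  {"rot":[0,0,0],"xyz":[4,1.3,0],"hand":0.8},
  {"rot":[0,0,0],"xyz":[4,1.3,0],"hand":0.8},
  {"rot":[0,0,0],"xyz":[4,1.3,0],"hand":0.8},
  {"rot":[0,0,0],"xyz":[4,1.3,0],"hand":0.8},
  {"rot":[0,0,0],"xyz":[1.5,0.8,0],"hand":0.8},
  {"rot":[0,0,6],"xyz":[0.3,0.1,0],"hand":0.8},
  {"rot":[0,0,5.9],"xyz":[0,0,0],"hand":0.8},
  {"rot":[0,0,0],"xyz":[0,0,0],"hand":0.8},
])

```text
t: 11.28
tcp_pos: [0.5375, 0.109, 0.1242]
orientation: [0.0, 0.741, 0.671, -0.0]
contact_force: [-0.1, 0.6, -2.7]
gripper_width: 0.0359
```

```bash
cat > w3.py <<'E'
from h import *
from scipy.spatial.transform import Rotation as R
import sys
c=imaging.capture("wrist"); P=cloud(c); np.savez("wr.npz",P=P,img=c["img"])
s=imaging.capture("side"); np.savez("sd.npz",P=cloud(s),img=s["img"])
S=telemetry.observe(); p=S["tcp_pos"]; q=S["orientation"]; Rt=R.from_quat([q[1],q[2],q[3],q[0]]).as_matrix()
print(S["t"],p,S["joint_positions"].round(2),"tool x az",np.degrees(np.arctan2(Rt[1,0],Rt[0,0])),"tool z",Rt[:,2].round(4),S["gripper_width"])
L=(P-p)@Rt*100
m=(abs(L[...,1])<2.6)&(L[...,0]>1.2)&(L[...,0]<7.5)&(L[...,2]<.6)&(L[...,2]>-3)
Q=L[m]; print("pack pts",len(Q),np.percentile(Q,[2,50,98],axis=0).round(2).tolist())
for a in np.arange(1,7,.75):
    k=(Q[:,0]>=a)&(Q[:,0]<a+.75)
    if k.sum()>10: print(a,k.sum(),"y 3/97",np.percentile(Q[k,1],[3,97]).round(2),"ztop",np.percentile(Q[k,2],[10,50]).round(2),"xmax",Q[k,0].max().round(2))
a=np.hstack([cv2.resize(c["img"],(480,300)),cv2.resize(s["img"][220:380,130:370],(300,200)) if 0 else np.vstack([cv2.resize(s["img"][200:400,110:430],(320,200)),np.zeros((100,320,3),np.uint8)])])
cv2.imwrite("pics/"+sys.argv[1],a[:,:,::-1])
E
python3 w3.py p6.png
```

```text
11.375 [0.53743112 0.10941863 0.12406187] [-0.88  0.48  0.74  1.99 -0.44  0.83  0.  ] tool x az 84.38967807443184 tool z [ 4.e-04 -3.e-04 -1.e+00] 0.036083131460131486
pack pts 8539 [[1.3, -1.7, -2.11], [3.57, -0.0, -1.96], [6.06, 1.67, -0.32]]
1.0 1002 y 3/97 [-1.77  1.7 ] ztop [-2.09 -2.02] xmax 1.75
1.75 1309 y 3/97 [-1.7   1.64] ztop [-2.06 -1.99] xmax 2.5
2.5 1358 y 3/97 [-1.67  1.66] ztop [-2.07 -1.99] xmax 3.25
3.25 1446 y 3/97 [-1.69  1.65] ztop [-2.07 -1.99] xmax 4.0
4.0 1745 y 3/97 [-1.63  1.62] ztop [-2.03 -1.89] xmax 4.75
4.75 820 y 3/97 [-0.93  0.93] ztop [-1.58 -1.51] xmax 5.5
5.5 859 y 3/97 [-0.91  0.93] ztop [-1.58 -1.48] xmax 6.09
```

View pics/p6.png

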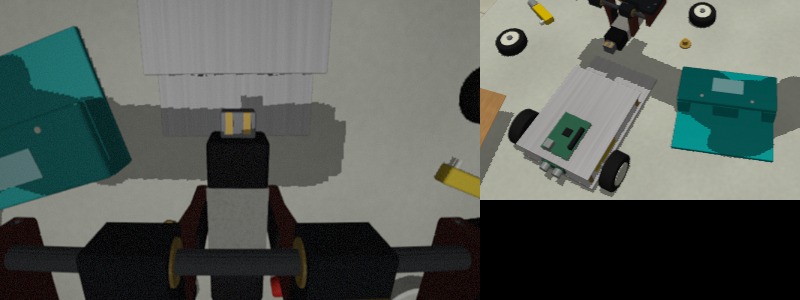

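The pack sits level and centred in the jaws: wrist block at (238,160), nose tip 60.8 mm ahead of the TCP. It points at the rover's mouth. I'll measure the rover's axis in the tool frame from this same view.

```bash
python3 - <<'E'
from h import *
from scipy.spatial.transform import Rotation as R
P=np.load("wr.npz")["P"]; S=telemetry.observe(); p=S["tcp_pos"]; q=S["orientation"]; Rt=R.from_quat([q[1],q[2],q[3],q[0]]).as_matrix()
L=(P-p)@Rt*100; z=P[...,2]
for nm,lo,hi in (("deck",.057,.070),("tongue",.017,.030)):
    m=(z>lo)&(z<hi)&(abs(L[...,1])<9)&(L[...,0]>0)
    Q=L[m]; print(nm,"z",np.median(z[m]).round(4),"x range",np.percentile(Q[:,0],[.3,1,99]).round(2))
    for a in np.arange(1.5,14,1.):
        k=(Q[:,0]>=a)&(Q[:,0]<a+1)
        if k.sum()>300: lo_,hi_=np.percentile(Q[k,1],[.5,99.5]); print(a,k.sum(),lo_.round(2),hi_.round(2),"mid",((lo_+hi_)/2).round(3))
    if nm=="deck":
        for b in np.arange(-7,7,2): k=(abs(Q[:,1]-b)<.5); print("rear edge at y",b,np.percentile(Q[k,0],.5).round(2))
E
```

```text
deck z 0.0637 x range [ 8.23  8.28 13.64]
7.5 1146 -7.57 7.15 mid -0.211
8.5 4326 -7.58 7.16 mid -0.21
9.5 4394 -7.61 7.17 mid -0.219
10.5 4560 -7.61 7.16 mid -0.226
11.5 4698 -7.62 7.16 mid -0.227
12.5 4824 -7.62 7.15 mid -0.233
13.5 914 -7.65 7.19 mid -0.23
rear edge at y -7 8.21
rear edge at y -5 8.25
rear edge at y -3 8.2
rear edge at y -1 8.22
rear edge at y 1 8.27
rear edge at y 3 8.23
rear edge at y 5 8.29
tongue z 0.0227 x range [2.3  2.37 8.24]
1.5 342 -7.62 7.17 mid -0.228
2.5 1863 -7.63 7.21 mid -0.209
3.5 2012 -7.63 7.21 mid -0.21
4.5 2365 -7.56 7.19 mid -0.184
5.5 2794 -7.58 7.19 mid -0.193
6.5 2856 -7.58 7.2 mid -0.189
7.5 2321 -7.59 7.2 mid -0.196
```

>>> servo_tool([
  {"rot":[0,0,0],"xyz":[0,-0.1,2],"hand":0.8},
  {"rot":[0,0,0],"xyz":[0,-0.1,2.5],"hand":0.8},
  {"rot":[0,0,0],"xyz":[0,0,2],"hand":0.8},
  {"rot":[0,0,0],"xyz":[0,0,1.5],"hand":0.8},
  {"rot":[0,0,0],"xyz":[0,0,0.9],"hand":0.8},
  {"rot":[0,0,0],"xyz":[0,0,0],"hand":0.8},
  {"rot":[0,0,0],"xyz":[0,0,0],"hand":0.8},
])

```text
t: 12.25
tcp_pos: [0.5357, 0.1106, 0.0351]
orientation: [0.0, 0.741, 0.671, 0.0]
contact_force: [0.3, 0.2, -3.3]
gripper_width: 0.036
```

```bash
python3 w3.py p7.png
```

```text
12.35 [0.53574556 0.11076764 0.0352504 ] [-0.79  0.61  0.62  2.03 -0.57  0.67  0.1 ] tool x az 84.35356523948363 tool z [ 1.1e-03  4.0e-04 -1.0e+00] 0.035788485231440424
pack pts 8578 [[1.3, -1.72, -2.09], [3.58, -0.02, -1.93], [6.09, 1.65, -0.31]]
1.0 983 y 3/97 [-1.78  1.69] ztop [-2.06 -1.99] xmax 1.75
1.75 1311 y 3/97 [-1.71  1.63] ztop [-2.05 -1.97] xmax 2.5
2.5 1369 y 3/97 [-1.7   1.64] ztop [-2.05 -1.97] xmax 3.25
3.25 1432 y 3/97 [-1.71  1.63] ztop [-2.05 -1.96] xmax 4.0
4.0 1771 y 3/97 [-1.65  1.6 ] ztop [-2.02 -1.88] xmax 4.75
4.75 828 y 3/97 [-0.95  0.91] ztop [-1.56 -1.49] xmax 5.5
5.5 884 y 3/97 [-0.94  0.9 ] ztop [-1.55 -1.45] xmax 6.12
```

View pics/p7.png

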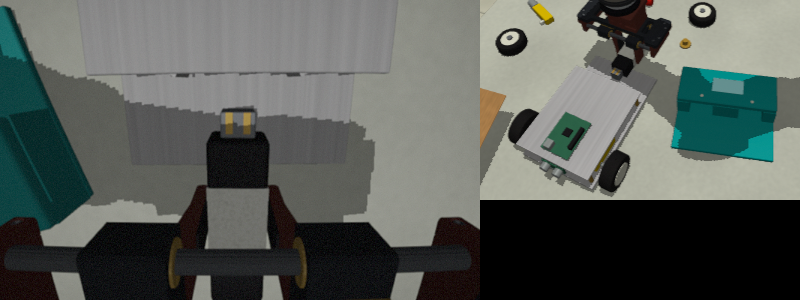

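The pack is centred on the mouth: deck spans 82–392, pack centre at 238. It hovers just above the tongue. Sliding it in partway.

>>> servo_tool([
  {"rot":[0,0,0],"xyz":[0.7,0,0],"hand":0.8},
  {"rot":[0,0,0],"xyz":[0.7,0,0],"hand":0.8},
  {"rot":[0,0,0],"xyz":[0.7,0,0],"hand":0.8},
  {"rot":[0,0,0],"xyz":[0.7,0,0],"hand":0.8},
  {"rot":[0,0,0],"xyz":[0.7,0,0],"hand":0.8},
  {"rot":[0,0,0],"xyz":[0.5,0,0],"hand":0.8},
])

```text
t: 13.1
tcp_pos: [0.5392, 0.1511, 0.0346]
orientation: [-0.0, 0.741, 0.672, -0.0]
contact_force: [0.5, 0.4, -3.0]
gripper_width: 0.0362
```

>>> servo_tool([
  {"rot":[0,0,0],"xyz":[0.5,0,0],"hand":0.8},
  {"rot":[0,0,0],"xyz":[0.6,0,0],"hand":0.8},
  {"rot":[0,0,0],"xyz":[0.6,0,0],"hand":0.8},
  {"rot":[0,0,0],"xyz":[0.5,0,0.1],"hand":0.8},
  {"rot":[0,0,0],"xyz":[0,0,0.1],"hand":0.8},
  {"rot":[0,0,0],"xyz":[0,0,0],"hand":0.8},
])

```text
t: 13.85
tcp_pos: [0.5416, 0.1728, 0.0329]
orientation: [-0.0, 0.741, 0.672, 0.0]
contact_force: [-0.9, 2.1, 0.8]
gripper_width: 0.0358
```

>>> servo_tool([
  {"rot":[0,0,0],"xyz":[0,0,0],"hand":0.6},
  {"rot":[0,0,0],"xyz":[0,0,0],"hand":0.35},
  {"rot":[0,0,0],"xyz":[0,0,0],"hand":0.35},
  {"rot":[0,0,0],"xyz":[0,0,0],"hand":0.35},
  {"rot":[0,0,0],"xyz":[-0.6,0,0],"hand":0.35},
  {"rot":[0,0,0],"xyz":[-1.2,0,0],"hand":0.35},
  {"rot":[0,0,0],"xyz":[-1.3,0,0],"hand":0.35},
  {"rot":[0,0,0],"xyz":[-1.2,0,0],"hand":0.35},
  {"rot":[0,0,0],"xyz":[0,0,0],"hand":0.35},
])

```text
t: 14.98
tcp_pos: [0.537, 0.1278, 0.0328]
orientation: [0.0, 0.742, 0.67, -0.0]
contact_force: [0.9, 0.4, -0.3]
gripper_width: 0.0573
```

```bash
python3 w3.py p8.png
```

```text
15.075 [0.5371817  0.12962005 0.03270146] [-0.81  0.62  0.61  2.02 -0.57  0.67  0.07] tool x az 84.33483046356905 tool z [ 1.e-04  4.e-04 -1.e+00] 0.056906216337555694
pack pts 10214 [[1.33, -1.8, -2.97], [3.92, -0.02, -2.03], [6.56, 1.73, -1.9]]
1.0 966 y 3/97 [-1.76  1.65] ztop [-2.1  -2.03] xmax 1.75
1.75 1368 y 3/97 [-1.77  1.66] ztop [-2.1  -2.03] xmax 2.5
2.5 1431 y 3/97 [-1.75  1.67] ztop [-2.1  -2.02] xmax 3.25
3.25 1497 y 3/97 [-1.74  1.66] ztop [-2.1  -2.02] xmax 4.0
4.0 1571 y 3/97 [-1.74  1.68] ztop [-2.1  -2.02] xmax 4.75
4.75 1638 y 3/97 [-1.75  1.69] ztop [-2.1  -2.02] xmax 5.5
5.5 1447 y 3/97 [-1.72  1.71] ztop [-2.1  -2.02] xmax 6.24
6.25 197 y 3/97 [-2.33  2.36] ztop [-3.   -2.98] xmax 7.0
```

View pics/p8.png

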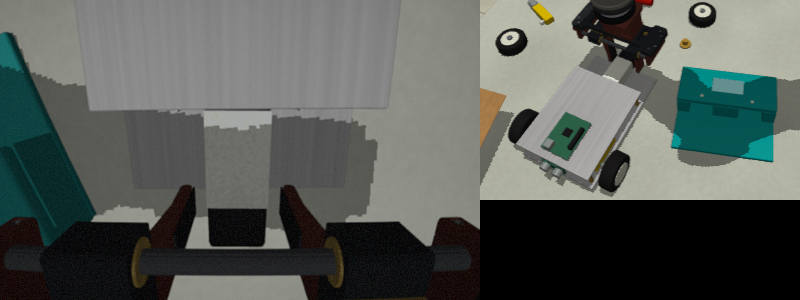

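The pack rests straight on the tongue, the mouth edge is at wrist row 108 and the tail shows at row 245. Now regripping near the tail and pushing in.

>>> servo_tool([
  {"rot":[0,0,0],"xyz":[0,0,0],"hand":0.6},
  {"rot":[0,0,0],"xyz":[0,0,0],"hand":0.8},
  {"rot":[0,0,0],"xyz":[0,0,0],"hand":0.8},
  {"rot":[0,0,0],"xyz":[0,0,0],"hand":0.8},
  {"rot":[0,0,0],"xyz":[0.4,0,0],"hand":0.8},
  {"rot":[0,0,0],"xyz":[0.5,0,0],"hand":0.8},
  {"rot":[0,0,0],"xyz":[0.5,0,0],"hand":0.8},
  {"rot":[0,0,0],"xyz":[0.5,0,0],"hand":0.8},
  {"rot":[0,0,0],"xyz":[0.3,0,0],"hand":0.8},
  {"rot":[0,0,0],"xyz":[0.2,0,0],"hand":0.8},
  {"rot":[0,0,0],"xyz":[0,0,0],"hand":0.8},
], newtons=20)

```text
t: 16.45
tcp_pos: [0.5395, 0.1539, 0.0326]
orientation: [-0.0, 0.741, 0.672, 0.0]
contact_force: [0.2, 0.5, -2.1]
gripper_width: 0.0356
```

>>> servo_tool([
  {"rot":[0,0,0],"xyz":[0.1,0,0],"hand":0.8},
  {"rot":[0,0,0],"xyz":[0.1,0,0],"hand":0.8},
  {"rot":[0,0,0],"xyz":[0,0,0],"hand":0.8},
])

```text
t: 16.82
tcp_pos: [0.5397, 0.1555, 0.0326]
orientation: [-0.0, 0.741, 0.671, 0.0]
contact_force: [-0.8, -1.1, -1.1]
gripper_width: 0.0358
```

>>> servo_tool([
  {"rot":[0,0,0],"xyz":[0.1,0,0],"hand":0.8},
  {"rot":[0,0,0],"xyz":[0.1,0,0],"hand":0.8},
  {"rot":[0,0,0],"xyz":[0,0,0],"hand":0.8},
])

```text
t: 17.2
tcp_pos: [0.5399, 0.1576, 0.0326]
orientation: [-0.0, 0.741, 0.671, 0.0]
contact_force: [-0.2, 0.0, -2.1]
gripper_width: 0.036
```

>>> servo_tool([
  {"rot":[0,0,0],"xyz":[0.1,0,0],"hand":0.8},
  {"rot":[0,0,0],"xyz":[0,0,0],"hand":0.8},
])

```text
t: 17.45
tcp_pos: [0.5399, 0.1579, 0.0326]
orientation: [0.0, 0.741, 0.671, -0.0]
contact_force: [-0.4, -1.3, -0.9]
gripper_width: 0.0359
```

>>> servo_tool([
  {"rot":[0,0,0],"xyz":[0.1,0,0],"hand":0.8},
  {"rot":[0,0,0],"xyz":[0,0,0],"hand":0.8},
])

```text
t: 17.7
tcp_pos: [0.5399, 0.158, 0.0326]
orientation: [0.0, 0.741, 0.671, -0.001]
contact_force: [-1.4, -4.9, -1.3]
gripper_width: 0.0358
```

>>> servo_tool([
  {"rot":[0,0,0],"xyz":[0.1,0,0],"hand":0.8},
  {"rot":[0,0,0],"xyz":[0,0,0],"hand":0.8},
])

```text
t: 17.95
tcp_pos: [0.5399, 0.158, 0.0326]
orientation: [0.001, 0.742, 0.671, -0.001]
contact_force: [-0.9, -7.5, 0.0]
gripper_width: 0.0359
```

It's against the stop: the TCP no longer advances and the opposing force is up to 7.5 N. Releasing and backing off.

>>> servo_tool([
  {"rot":[0,0,0],"xyz":[0.1,0,0],"hand":0.8},
  {"rot":[0,0,0],"xyz":[0,0,0],"hand":0.8},
  {"rot":[0,0,0],"xyz":[0,0,0],"hand":0.5},
  {"rot":[0,0,0],"xyz":[0,0,0],"hand":0.3},
  {"rot":[0,0,0],"xyz":[0,0,0],"hand":0.3},
  {"rot":[0,0,0],"xyz":[0,0,0],"hand":0.3},
  {"rot":[0,0,0],"xyz":[0,0,-1],"hand":0.3},
  {"rot":[0,0,0],"xyz":[0,0,-2.5],"hand":0.3},
  {"rot":[0,0,0],"xyz":[-1,0,-3],"hand":0.3},
  {"rot":[0,0,0],"xyz":[-3,0,-3],"hand":0.3},
  {"rot":[0,0,0],"xyz":[-3,0,-3],"hand":0.3},
  {"rot":[0,0,0],"xyz":[-2,0,-2],"hand":0.3},
])

```text
t: 19.45
tcp_pos: [0.5316, 0.0703, 0.1795]
orientation: [0.0, 0.742, 0.671, 0.001]
contact_force: [0.1, 0.1, -0.6]
gripper_width: 0.061
```

```bash
cat > w4.py <<'E'
from h import *
c=imaging.capture("wrist"); P=cloud(c); s=imaging.capture("side"); e=np.array([np.cos(np.radians(84.4)),np.sin(np.radians(84.4))]); n=np.array([-e[1],e[0]])
Q=P.reshape(-1,3); Q=Q[~np.isnan(Q[:,0])]; M=np.array([.5408,.1925]); a=(Q[:,:2]-M)@e*1000; b=(Q[:,:2]-M)@n*1000; z=Q[:,2]*1000
k=(abs(b)<40)&(a>-110)&(a<40)
d=k&(abs(z-64)<4); t=k&(abs(z-23)<4)&(abs(b)>24); p=k&(abs(z-53)<4)&(abs(b)<24)
print("deck rear",np.percentile(a[d],.5),"tongue rear",np.percentile(a[t],.5),"pack tail..",np.percentile(a[p],[.5,99.5]),"lat",np.percentile(b[p],[1,99]),"ztop",np.median(z[p]))
for lo in range(-60,0,15):
    q=p&(a>lo)&(a<lo+15); print(lo,b[q].min().round(1),b[q].max().round(1),np.median(z[q]).round(1))
cv2.imwrite("pics/p9.png",np.hstack([cv2.resize(c["img"],(480,300)),cv2.resize(s["img"][200:400,110:430],(320,200)) .repeat(1,0) if 0 else cv2.resize(s["img"][200:400,110:430],(480,300))])[:,:,::-1][:, :960] if 0 else np.vstack([cv2.resize(c["img"],(480,300)),cv2.resize(s["img"][200:400,110:430],(480,300))])[:,:,::-1])
E
python3 w4.py
```

```text
deck rear -1.2618473438029045 tongue rear -60.947875136766164 pack tail.. [-61.01851038   0.52012518] lat [-20.08019157  15.82618901] ztop 52.80050215044019
-60 -20.1 16.1 52.8
-45 -20.5 15.9 52.7
-30 -20.4 16.2 52.9
-15 -20.3 16.0 52.9
```

View pics/p9.png

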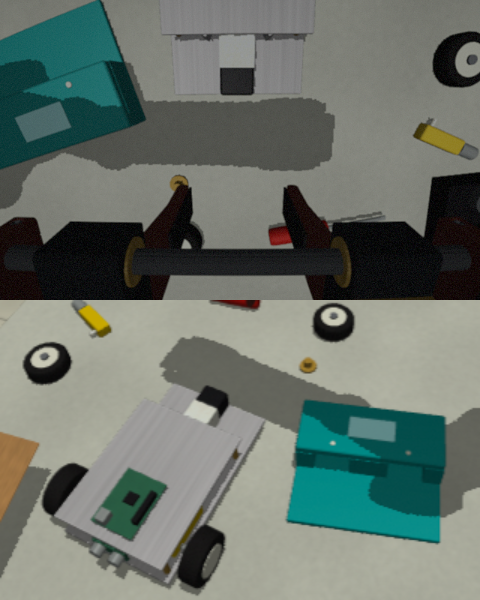

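The pack is home: its tail at wrist (237,93) is level with the tongue's rear edge (61.0 against 60.9 mm behind the mouth). It is straight and flat, with the gripper clear. One quick look at the short pack, then I'll hand in.

```bash
python3 - <<'E'
from h import *
c=imaging.capture("scene"); d=np.load("scene.npz"); a,b=cloud(c),d["P"]
m=(b[...,0]>.53)&(b[...,0]<.63)&(b[...,1]>-.32)&(b[...,1]<-.25)
print("short pack area depth diff mm", np.nanpercentile(abs(a-b)[m][:,2]*1000,[50,95,99]).round(2))
print(manip.sign_off(), telemetry.observe()["t"])
E
```

```text
short pack area depth diff mm [1.18 3.42 4.3 ]
the job is handed in; nothing more can be done
the job is handed in; nothing more can be done
```

The long pack is in the rover's bay, nose first and right way up, and released. I handed the job in shortly after 19.6 s on the clock, well under the 54 s limit.

I drew it straight out of the grey charger and slid it about 42 mm into the bay. There I set it down on the tongue and let go, then took it again nearer the tail and pushed until the nose met the stop. At the stop the tool stopped advancing and the opposing force rose to about 7.5 N.

Last checks after release:
- **Depth:** the tail is level with the tongue's rear edge, 61.0 mm against 60.9 mm behind the mouth.
- **Fit:** the pack lies straight and flat, with the gripper well clear.
- **Short pack:** depth differences around it were 1.2 mm median and 4.3 mm at the 99th percentile. I read that as camera noise, so it appears not to have moved. I did not compare its pose directly.

No checks failed. The only disagreement was that the wrist camera read heights about 1.3 mm low throughout.

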